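# Load the weld-coupon rack into the guarded cooling bay past its sprung gate

### The job

With a fingertip, press the long black-sleeved bar beside the chute outward, away from the chute, so that the bay's sprung gate swings up clear, and keep it held up while you push the rack of weld coupons by the upright plate on its tail along the chute, through the gate opening and fully home against the end stop. Do not let the gate come down on the coupons, lift the rack or spill it; leave the other things on the bench alone. When the rack is home let the gate swing fully shut behind it and come away.

Things in the scene. Friction and masses are not known exactly. Their poses are not given: they have to be found in the camera images.
- guard_bay: Fixed steel chute and guard bay on a 5 mm base plate. Origin: on the worktop, on the chute's centre line, in the plane of the gate. x = the way the rack is pushed, y = towards the hinge and bar side (left), z up. Chute floor at z = 5 mm; guide rails with inner faces at y = +-34 mm, 4 mm thick, tops at z = 20 mm, from x = -274 (flared end) to -8 mm. Moves and turns between starts.
- gate_hinge (a point): On the gate's hinge axis, which runs along the bay's x at y = 54 mm, z = 42 mm of the bay. Beyond the gate is a slatted cage (x = 8 to 108, y = +-49, 67 mm high). Bearing stand: x = -63 to -10 mm, y = 41 to 67 mm, 53 mm high. From there back only base plate and rails lie under the hold bar: a fingertip above z = 20 mm can cross below it.
- gate (a joint): Swing of the gate, rad: 0 = shut, 1.48 = fully up. The blade (68 mm wide, 4 mm thick, bottom edge 13 mm above the worktop when shut) turns in its own plane at the bay's x = 0 and cannot be pushed open along the chute. The coupons clear it above about 1.0; 1.2 to 1.4 is a good opening. Spring and weight shut it when the bar is let go; pressing and holding take about 3 to 8 N at the bar.
- hold_bar (a point): On the axis of the gate's hold-open bar, at the bay's x = -170 mm. 13 mm thick smooth black plastic sleeve parallel to the chute, from x = -266 (free end) to -80 mm. At gate value q its axis is at y = 54 + 34 sin(q - 0.62), z = 42 + 34 cos(q - 0.62) mm of the bay: over the left rail when shut, 21 mm beyond the hinge at 1.3. Press it towards +y; a finger slides easily along it.
- rack: Loose aluminium rack, about 0.75 kg with coupons, sliding easily (nylon runners) on the chute floor. Origin: underside, centre of the coupon section; x towards the bay, z up. Coupon section 92 x 64 mm with end plates (front 34, rear 22 mm high), front face at x = +46 mm; behind it a flat tail 40 mm wide, 4 mm thick passes below the shut gate. Starts with that face 10 to 35 mm before the gate; home = against the rubber end stop, origin 53 mm past the gate plane.
- push_plate (a point): On the rear face of the upright push plate at the end of the rack's tail, 138 mm behind the rack's origin, mid-width, 45 mm above the rack's underside. Plate 50 mm wide, 4 mm thick, its top 58 mm above the rack's underside. With the rack home it is 85 mm before the gate, so the hand need not enter the gate.
- coupon_a: Loose steel weld coupon 80 x 30 x 13 mm standing on its long edge in the right (-y) slot of the rack, its top 34 mm above the rack's underside. Origin: centre of one flat face; its y axis runs along the rack.
- coupon_b: Loose steel weld coupon 80 x 30 x 13 mm standing on its long edge in the middle slot of the rack, its top 34 mm above the rack's underside. Origin: centre of one flat face; its y axis runs along the rack.
- coupon_c: Loose steel weld coupon 80 x 30 x 13 mm standing on its long edge in the left (+y) slot of the rack, its top 34 mm above the rack's underside. Origin: centre of one flat face; its y axis runs along the rack.
- nozzle: Bystander: copper welding nozzle, 23 mm wide, 56 mm high, upright on the worktop to the left of the chute. Origin at its foot.
- marker: Bystander: paint marker, 15 x 130 mm, lying on the worktop right of the chute.
- spare_coupon: Bystander: flat steel coupon 40 x 120 x 8 mm lying on the worktop right of the bay.
There are look-alikes about, which are no part of the job. Leave any turquoise look-alike of the coupon_b alone.

How it is judged:
On the way, in this order (a step that is already met when the one before it is completed fails the run):
1. the robot holds the gate up clear while the rack still waits before it (value of joint gate above 0.95 rad and contact force between any of the fingers, the arm and gate above 0.2 N and x of rack in the frame of guard_bay below -0.044 m), for 0.2 s.
2. the coupon section passes under the gate while the robot holds it up (value of joint gate above 0.95 rad and contact force between any of the fingers, the arm and gate above 0.2 N and x of rack in the frame of guard_bay between -0.02 and 0.035 m), for 0.1 s.
At the end, for the whole second after the job is handed in: The rack's origin is more than 48.5 mm past the gate plane (home is 53 mm, against the end stop), the rack level and at rest with the three coupons standing in their slots, and the gate shut behind it (joint under 0.06 rad, still) (x of rack in the frame of guard_bay above 0.0485 m and value of joint gate below 0.06 rad and velocity of joint gate between -0.05 and 0.05 rad/s and linear speed of rack below 0.01 m/s and angle between rack's own z axis and vertical below 0.06 rad and x of coupon_a in the frame of rack between -0.008 and 0.008 m and y of coupon_a in the frame of rack between -0.032 and -0.016 m and z of coupon_a in the frame of rack between 0.012 and 0.026 m and x of coupon_b in the frame of rack between -0.008 and 0.008 m and y of coupon_b in the frame of rack between -0.013 and 0.003 m and z of coupon_b in the frame of rack between 0.012 and 0.026 m and x of coupon_c in the frame of rack between -0.008 and 0.008 m and y of coupon_c in the frame of rack between 0.006 and 0.022 m and z of coupon_c in the frame of rack between 0.012 and 0.026 m); the robot touches nothing.
It fails at once if the gate comes down on the coupons, or the coupons are pushed against it (over 2 N) (contact force between gate and coupon_a above 2 N or contact force between gate and coupon_b above 2 N or contact force between gate and coupon_c above 2 N).
It fails at once if the rack is lifted off the chute floor or tipped (z of rack in the frame of guard_bay above 0.017 m or angle between rack's own z axis and vertical above 0.15 rad).
It fails at once if a coupon is lifted or spilled from the rack (z of any of coupon_a, coupon_b, coupon_c in the frame of rack above 0.03 m or z of any of coupon_a, coupon_b, coupon_c in the frame of rack below 0.008 m).
It fails at once if a bystander is moved more than 20 mm (distance of any of nozzle, marker, spare_coupon from where it was at the start of the episode above 0.02 m).
It also fails if it takes over 42 s, if anything falls off the work surface, if the arm or the gripper's body presses on something with over 40 N, if the wrist force passes 120 N, or if a joint passes its speed limit or range.

### The arm

A 6-joint arm with a two-finger parallel gripper is mounted at the origin on a cart in front of the work surface, level with it; the furniture and walls round the work are solid. World frame = base frame: x ahead of the robot, y to its left, z up, the work surface at z = 0. Lengths are in m, angles in rad, forces in N, time in s.
With the tool pointing down it reaches from about 0.3 to 0.95 m from the base axis. Payload 3.1 kg.
Tool frame: the origin (TCP) lies on the centre line of the jaws, within the pads' length; the fingertips stand 19 mm ahead of it and the grasp point (between the pads) is the TCP (tcp_to_tips is the distance from the TCP to the fingertips, in m); z points along the fingers, y is the direction in which the jaws open and shut (so a half turn about z gives the same grasp; the last joint's range is limited). The gripper opens to 85 mm and grips with 20 to 120 N. Pads are 22 mm wide; open, the fingers measure 114 mm over their backs; the gripper's body (76 mm by 85 mm) begins 54 mm behind the grasp point. The pads swing forward as they close: fully open they stand 13 mm farther back than shut.
Start: joints at [-1.295, 0.308, 1.634, -0, 1.2, -0.07], TCP at [0.212, -0.588, 0.25] pointing down, gripper open.
Joint ranges: [-3.06, 3.06], [-0.79, 1.96], [0.05, 2.63], [-1.19, 4.34], [0.05, 2.64], [-2.94, 2.94]. Speed limits (rad/s): [2.79, 2.79, 3.14, 3.14, 3.14, 3.14].

### API

Orientations are given as [roll, pitch, yaw] about the fixed x, y, z axes, in that order (R = Rz(yaw) Ry(pitch) Rx(roll)).
In Python, from plant import read_state, grab_frame, camera_params, sign_off, tcp_to_tips gives the robot as it stands.
- The arm moves only by the tool apply_moves, never from a script. Its arguments are lists of equal length, an entry for each row: "slide": the shift along the tool's x, y, z in units of 500 mm (1.0 is 500 mm), a list of three; "rotation": the turn, a rotation vector about the tool's x, y, z in units of 2 rad (1.0 is 2 rad), a list of three; "jaw": the opening, from 0 (shut) to 1 (fully open). A call has exactly 8 rows; each row is the pose to reach, as a shift and turn from the pose commanded when the call began, along the tool's axes at that moment; what a row does not reach only later rows make up. A row lasts 1/12 s, in which the tool goes at most 41.7 mm and 7.16 degrees, less where a joint would pass 70% of its speed; a pose out of reach is approached as far as the arm can. A call with a number of a shift or a turn outside -1 to 1 is refused whole. A call with a gripper value outside its range is refused whole. The fingers move at their own pace and stop on an object; "grip_force" is the grip in N (left out, the last holds). Time passes only in rows, so rows that repeat a pose let the fingers close, or fill a call up. It gives the time, the measured TCP pose, the force and the opening at its end, in the units of the state.
- read_state(): the state, without advancing time (a new reading comes with each control period).
- grab_frame(name): name is "scene" or "top"; returns the picture (420x560x3 uint8, red, green, blue); there is no depth.
- camera_params(name): a dict with "fx", "fy", "cx", "cy" (pixels), "T" (4x4, takes a point from camera to world coordinates). Camera axes: x right, y down, z forward; pixel columns grow to the right and rows downward; lengths in m; the calibration is good to about 2 mm. A picture is of the moment at which its call begins. camera_params takes no time and is no camera call.
- sign_off(): hands the job in, once; it reports no verdict.
The state is a dict: "clock": time; "qpos": joint angles; "dq": joint speeds; "joint_torque": joint torques, N m; "ee_pos": TCP position; "orientation": TCP orientation; "force": force on the tool from outside, world axes, zero at the start; "moment": the same for the moment, N m; "gripper_width": finger opening in m.
Only numpy, scipy, OpenCV 4.12 (cv2) and the standard library are available. Lean on these libraries where they do the work, as an engineer would, in place of code of your own. Each camera call takes 0.05 s, during which the arm holds its last target.

## Working session

There is one attempt and no reset: what is moved stays moved. The work goes in short steps, Python scripts to look and compute and a tool call to move; the robot and the scene stay as the last step left them, time stands still between calls to the robot, and variables do not carry over. Pictures are saved under pics/ and viewed, and the job is handed in when it is done.

Besides the shell and the picture viewer there is one more tool, called after "Emit:" as name(argument=value, ...), one argument or row to a line, values as JSON. apply_moves: Moves the arm, as the interface text tells. Shifts and turns lie within -1 to 1; 1 stands for 500 mm of shift or 2 rad of turn. Its arguments: {"type":"object","properties":{"slide":{"type":"array"},"rotation":{"type":"array"},"jaw":{"type":"array"},"grip_force":{"type":"number"}},"required":["slide","rotation","jaw"]}

```bash
mkdir -p pics; ls
python3 - <<'E'
from plant import *
import cv2,json
print(read_state())
print(tcp_to_tips)
for n in("scene","top"):
    f=grab_frame(n); cv2.imwrite(f"pics/{n}0.png",f[:,:,::-1]); print(n,camera_params(n))
E
```

```text
pics
{'clock': 0.0, 'qpos': array([-1.29471304e+00,  3.09013805e-01,  1.63519041e+00, -1.37108764e-06,
        1.19968147e+00, -6.97219883e-02]), 'dq': array([ 0.00083037,  0.00247792,  0.00053822,  0.00025206, -0.00109958,
       -0.00083947]), 'joint_torque': array([-9.93658032e-04, -4.15259564e+01, -2.76666105e+01, -2.55585619e-04,
        1.02440818e-02,  5.38446855e-06]), 'ee_pos': array([ 0.21159589, -0.58726881,  0.2490397 ]), 'orientation': array([-3.13930510e+00, -1.58471777e-04,  3.45805595e-01]), 'force': array([ 0.12979814,  0.55092066, -0.06541803]), 'moment': array([ 0.0211093 , -0.04249154, -0.01503725]), 'gripper_width': 0.08508448760621132}
0.019
scene {'fx': 418.4810070808134, 'fy': 418.4810070808134, 'cx': 279.0771822411096, 'cy': 204.79613377246844, 'T': array([[ 0.88832704, -0.32498866,  0.32443403,  0.31613234],
       [-0.45896433, -0.65151036,  0.60405794, -0.65902327],
       [ 0.01506015, -0.68550465, -0.72791247,  0.69973846],
       [ 0.        ,  0.        ,  0.        ,  1.        ]])}
top {'fx': 411.1319888600723, 'fy': 411.1319888600723, 'cx': 277.7859264640151, 'cy': 199.05295669802305, 'T': array([[ 2.24645349e-02, -9.81507830e-01,  1.90099249e-01,
         4.43801430e-01],
       [-9.99733459e-01, -2.30671755e-02, -9.57742558e-04,
        -1.64815614e-01],
       [ 5.32508456e-03, -1.90027065e-01, -9.81764411e-01,
         9.03171662e-01],
       [ 0.00000000e+00,  0.00000000e+00,  0.00000000e+00,
         1.00000000e+00]])}
```

View pics/scene0.png

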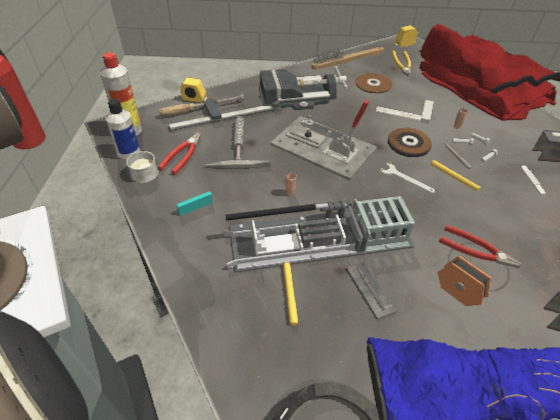

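View pics/top0.png

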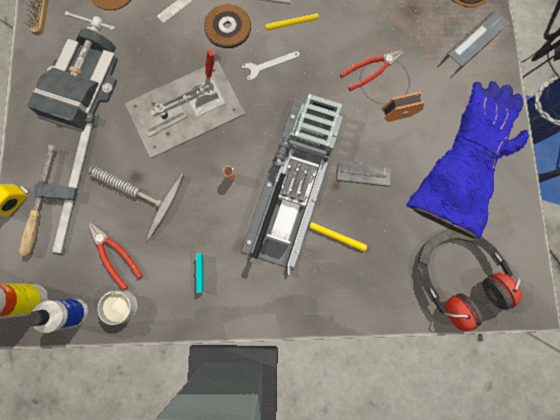

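Run:
```python
import cv2
f=cv2.imread("pics/top0.png"); c=f[85:285,225:375]; cv2.imwrite("pics/top0c.png",cv2.resize(c,None,fx=3,fy=3,interpolation=cv2.INTER_CUBIC)[:, :])
f=cv2.imread("pics/scene0.png"); c=f[185:275,215:425]; cv2.imwrite("pics/scene0c.png",cv2.resize(c,None,fx=3.8,fy=3.8,interpolation=cv2.INTER_CUBIC))
```

```text
(no output)
```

View pics/top0c.png

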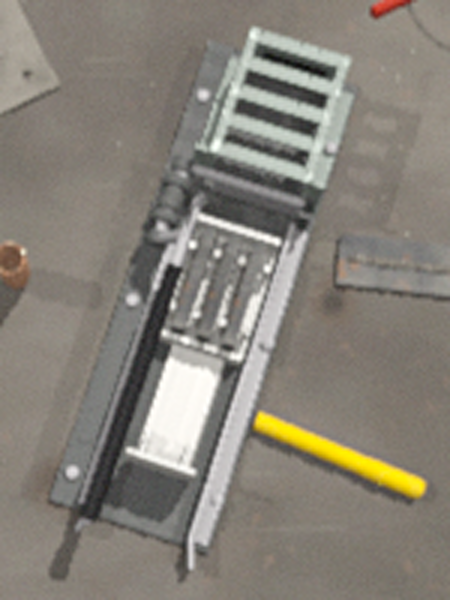

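View pics/scene0c.png

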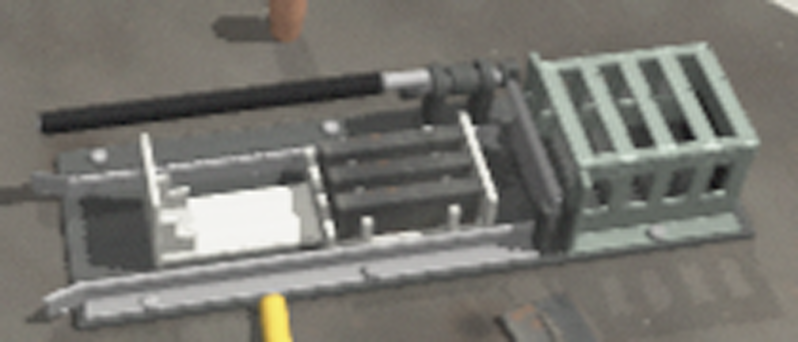

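```bash
cat > h.py <<'E'
import numpy as np
from plant import camera_params
P={n:camera_params(n) for n in("scene","top")}
def proj(n,p):
    c=P[n]; q=np.linalg.inv(c["T"])@np.append(p,1); return np.array([c["fx"]*q[0]/q[2]+c["cx"],c["fy"]*q[1]/q[2]+c["cy"]])
def b2w(b,p):
    c,s=np.cos(b[2]),np.sin(b[2]); return np.array([b[0]+c*p[0]-s*p[1],b[1]+s*p[0]+c*p[1],p[2]])
E
cat > fit.py <<'E'
from h import *
from scipy.optimize import least_squares
import cv2
T=lambda u,v:(225+u/3,85+v/3); S=lambda u,v:(215+u/3.8,185+v/3.8)
ob=[("top",(-266,34.2,69.7),T(88,515)),("top",(-80,34.2,69.7),T(172,268)),("scene",(-266,34.2,69.7),S(42,123)),("scene",(-80,34.2,69.7),S(382,83)),
("scene",(108,-49,67),S(757,147))]
rk=[("top",(-136,25,63),T(127,450)),("top",(-136,-25,63),T(195,473)),("scene",(-136,25,63),S(147,137)),
("top",(44,32,39),T(198,214)),("top",(44,-32,39),T(283,238)),("scene",(44,32,39),S(465,115))]
def r(v):
    o=[proj(n,b2w(v,np.array(p)/1000))-q for n,p,q in ob]
    o+=[proj(n,b2w(v,(np.array(p)+[v[3]*1000,0,0])/1000))-q for n,p,q in rk]
    return np.array(o).ravel()
s=least_squares(r,[.55,-.15,.0,-.07],loss='soft_l1')
print(s.x); print(r(s.x).reshape(-1,2).round(1)); np.save("bay.npy",s.x)
v=s.x
for n,f in(("top",3),("scene",3.8)):
    im=cv2.imread(f"pics/{n}0.png"); o=(225,85) if n=="top" else (215,185); w=(150,200) if n=="top" else (210,90)
    c=cv2.resize(im[o[1]:o[1]+w[1],o[0]:o[0]+w[0]],None,fx=f,fy=f,interpolation=cv2.INTER_CUBIC)
    def L(a,b,col):
        pa,pb=[tuple(int(x) for x in (proj(n,b2w(v,np.array(z)/1000))-o)*f) for z in(a,b)]; cv2.line(c,pa,pb,col,1)
    for y in(34,-34): L((-250,y,20),(-8,y,20),(0,255,0))
    L((-266,34.2,69.7),(-80,34.2,69.7),(0,0,255))
    for y in(49,-49): L((8,y,67),(108,y,67),(255,0,0))
    for x in(8,108): L((x,49,67),(x,-49,67),(255,0,0)); L((x,-49,5),(x,-49,67),(255,0,0))
    X=v[3]*1000
    L((X-136,25,63),(X-136,-25,63),(0,255,255)); L((X+46,32,39),(X+46,-32,39),(0,255,255));L((X-46,32,27),(X-46,-32,27),(0,255,255))
    cv2.imwrite(f"pics/{n}_fit.png",c)
E
python3 fit.py
```

```text
[ 0.728042   -0.23078095 -0.29323678 -0.07527576]
[[-0.   1.4]
 [ 0.5 -1.5]
 [-0.9  1. ]
 [-0.1  0. ]
 [ 2.7  2.6]
 [-0.  -1. ]
 [ 0.5 -1. ]
 [-0.6 -0.6]
 [-0.6 -0.2]
 [-0.9  0.6]
 [-0.6 -0.6]]
```

View pics/top_fit.png

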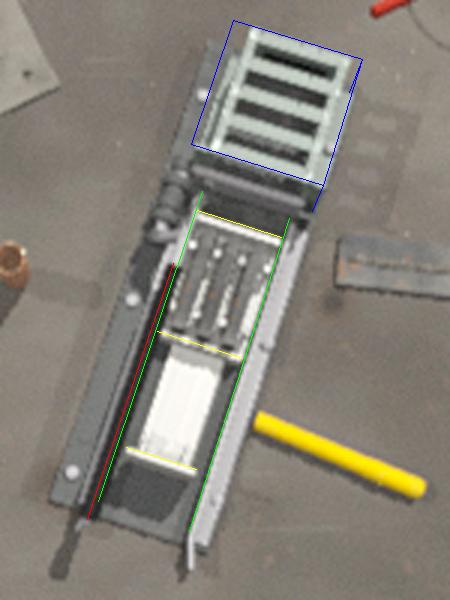

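View pics/scene_fit.png

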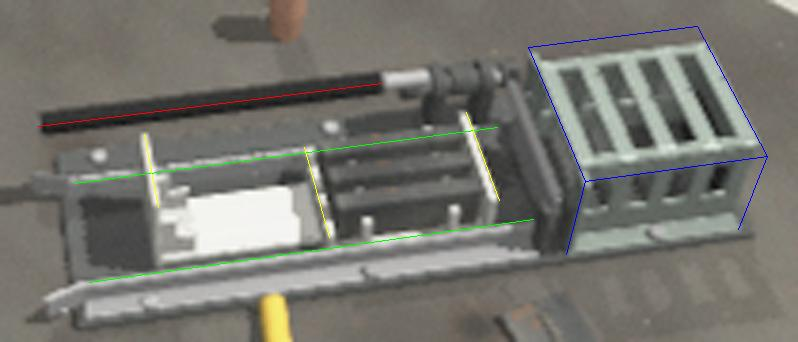

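```bash
sed -i '/(108,-49,67)/d; s/S(382,83)),$/S(382,83))]/' fit.py; python3 fit.py
cat > go.py <<'E'
import sys
from h import *
from plant import read_state
from scipy.spatial.transform import Rotation as R
b=np.load("bay.npy")[:3]
s=read_state(); Rt=R.from_euler("xyz",s["orientation"]); p=s["ee_pos"]
c,sn=np.cos(b[2]),np.sin(b[2]); M=np.array([[c,sn,0],[-sn,c,0],[0,0,1]])
print("t",round(s["clock"],2),"bay tcp mm",(M@(p-[b[0],b[1],0])*1000).round(1),"F bay",(M@s["force"]).round(1),"w",round(s["gripper_width"]*1000,1),"q",s["qpos"].round(2))
if len(sys.argv)>3:
    t=b2w(b,np.array([float(x) for x in sys.argv[1:4]])/1000)
    Rg=R.from_euler("xyz",[np.pi,0,b[2]])
    print("world",t.round(3),"slide",(Rt.inv().apply(t-p)/.5).round(4),"rot",((Rt.inv()*Rg).as_rotvec()/2).round(4))
E
python3 go.py -230 -15 150
```

```text
[ 0.72803671 -0.23240201 -0.30152389 -0.07588757]
[[-0.2  1. ]
 [ 1.  -1.7]
 [-0.5  0.7]
 [ 0.4  0.3]
 [-0.1 -1. ]
 [ 0.4 -0.9]
 [-0.6 -0.7]
 [-0.  -0.1]
 [-0.4  1. ]
 [-0.4 -0.2]]
t 0.1 bay tcp mm [-387.7 -492.3  249.1] F bay [-1.7  0.5 -0.7] w 85.6 q [-1.29  0.31  1.64  0.    1.2  -0.07]
world [ 0.504 -0.178  0.15 ] slide [ 0.8272 -0.5708  0.1996] rot [-1.100e-03  3.000e-04  3.236e-01]
```

Emit:
apply_moves(
  slide=[
    [0.068,-0.047,0],
    [0.136,-0.094,0],
    [0.204,-0.141,0],
    [0.272,-0.188,0],
    [0.34,-0.235,0],
    [0.408,-0.282,0],
    [0.476,-0.329,0],
    [0.476,-0.329,0],
  ],
  rotation=[
    [0,0,0.045],
    [0,0,0.09],
    [0,0,0.135],
    [0,0,0.18],
    [0,0,0.225],
    [0,0,0.27],
    [0,0,0.31],
    [0,0,0.3236],
  ],
  jaw=[0.59,0.59,0.59,0.59,0.59,0.59,0.59,0.59],
  grip_force=30,
)

```text
clock: 0.77
ee_pos: [0.383, -0.3463, 0.2496]
orientation: [-3.137, 0.0, -0.299]
force: [-0.7, 0.0, -0.2]
gripper_width: 0.0506
```

```bash
python3 go.py -233 -24 130
```

```text
t 0.77 bay tcp mm [-295.7 -211.2  249.6] F bay [-0.6 -0.2 -0.2] w 50.6 q [-0.82  0.1   1.89  0.    1.16  1.05]
world [ 0.498 -0.186  0.13 ] slide [ 0.1265 -0.373   0.241 ] rot [-0.0025  0.0002  0.0014]
```

Emit:
apply_moves(
  slide=[
    [0.024,-0.07,0.0],
    [0.048,-0.14,0.02],
    [0.072,-0.21,0.05],
    [0.096,-0.28,0.09],
    [0.115,-0.34,0.14],
    [0.1265,-0.373,0.19],
    [0.1265,-0.373,0.24],
    [0.1265,-0.373,0.24],
  ],
  rotation=[
    [0,0,0],
    [0,0,0],
    [0,0,0],
    [0,0,0],
    [0,0,0],
    [0,0,0],
    [0,0,0],
    [-0.002,0,0.001],
  ],
  jaw=[0.59,0.59,0.59,0.59,0.59,0.59,0.59,0.59],
)

```text
clock: 1.43
ee_pos: [0.4919, -0.19, 0.1248]
orientation: [3.139, 0.011, -0.301]
force: [-1.5, -0.3, -0.3]
gripper_width: 0.0502
```

```bash
cat > look.py <<'E'
import cv2,sys
from plant import grab_frame
t=sys.argv[1]
a=cv2.cvtColor(grab_frame("scene"),cv2.COLOR_RGB2BGR)[120:300,190:430]; b=cv2.cvtColor(grab_frame("top"),cv2.COLOR_RGB2BGR)[85:295,200:360]
cv2.imwrite(f"pics/s{t}.png",cv2.resize(a,None,fx=3.3,fy=3.3,interpolation=cv2.INTER_CUBIC)); cv2.imwrite(f"pics/t{t}.png",cv2.resize(b,None,fx=2.8,fy=2.8,interpolation=cv2.INTER_CUBIC))
E
python3 look.py 1; python3 go.py -233 -24 60
```

```text
t 1.53 bay tcp mm [-234.7  -31.4  129.2] F bay [1.1 0.  0.9] w 50.3 q [-0.45  0.28  1.94 -0.01  0.92  1.43]
world [ 0.498 -0.186  0.06 ] slide [ 0.0039 -0.0153  0.1384] rot [ 0.0019  0.0018 -0.0007]
```

View pics/s1.png

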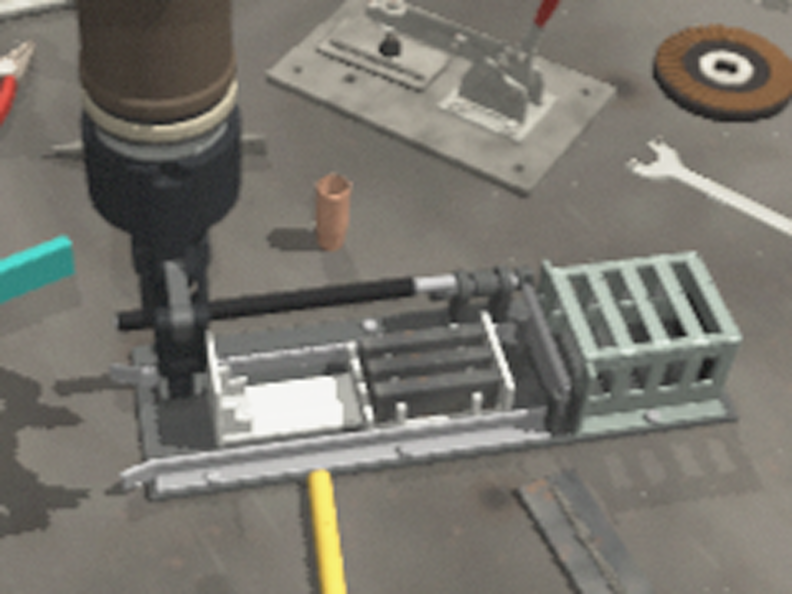

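View pics/t1.png

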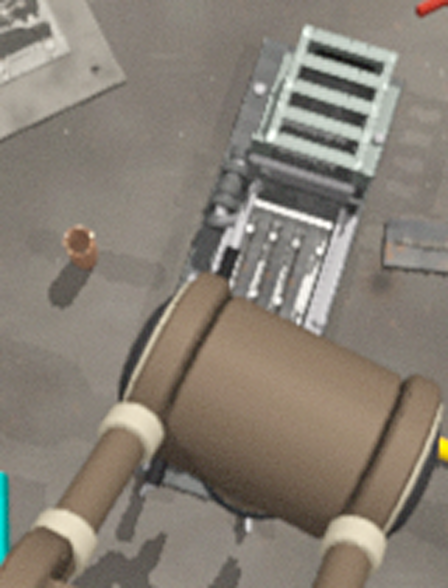

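Emit:
apply_moves(
  slide=[
    [0.003,0,0.04],
    [0.003,0,0.08],
    [0.003,0,0.11],
    [0.003,0,0.13],
    [0.003,0,0.14],
    [0.003,0,0.142],
    [0.003,0,0.142],
    [0.003,0,0.142],
  ],
  rotation=[
    [0,0,0],
    [0,0,0],
    [0,0,0],
    [0,0,0],
    [0,0,0],
    [0,0,0],
    [0,0,0],
    [0,0,0],
  ],
  jaw=[0.59,0.59,0.59,0.59,0.59,0.59,0.59,0.59],
)

```text
clock: 2.2
ee_pos: [0.498, -0.1947, 0.0605]
orientation: [3.137, -0.002, -0.304]
force: [1.4, -0.6, -0.2]
gripper_width: 0.0503
```

```bash
python3 look.py 2; python3 go.py -233 29 58
```

```text
t 2.3 bay tcp mm [-231.   -32.1   60.4] F bay [ 0.3 -0.7  0.1] w 50.4 q [-0.45  0.4   1.96 -0.01  0.78  1.43]
world [ 0.514 -0.136  0.058] slide [-0.0042 -0.1223  0.0042] rot [ 0.0022 -0.001  -0.001 ]
```

View pics/s2.png

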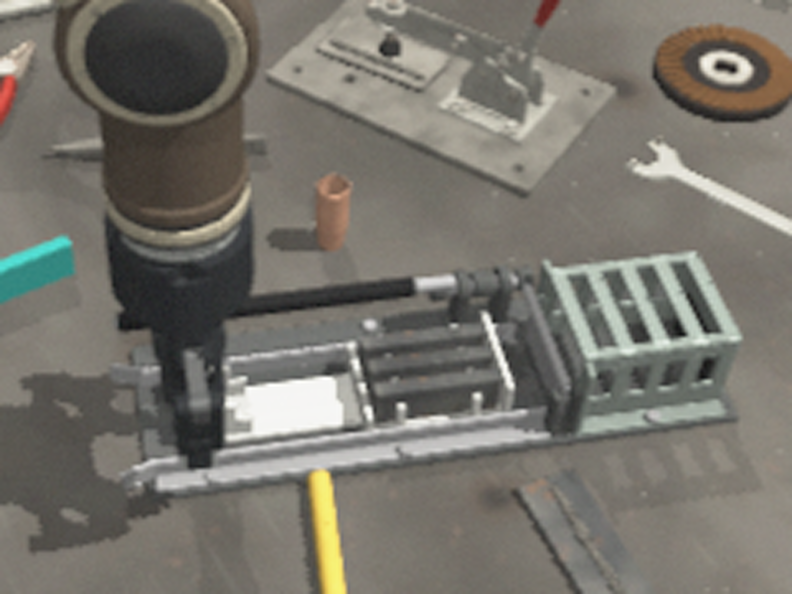

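Emit:
apply_moves(
  slide=[
    [-0.003,-0.012,0],
    [-0.006,-0.024,0.002],
    [-0.006,-0.036,0.004],
    [-0.006,-0.048,0.004],
    [-0.006,-0.06,0.004],
    [-0.006,-0.072,0.004],
    [-0.006,-0.084,0.004],
    [-0.006,-0.094,0.004],
  ],
  rotation=[
    [0,0,0],
    [0,0,0],
    [0,0,0],
    [0,0,0],
    [0,0,0],
    [0,0,0],
    [0,0,0],
    [0,0,0],
  ],
  jaw=[0.59,0.59,0.59,0.59,0.59,0.59,0.59,0.59],
)

```text
clock: 2.97
ee_pos: [0.5094, -0.1493, 0.0583]
orientation: [3.135, -0.003, -0.302]
force: [-1.7, -5.1, 2.4]
gripper_width: 0.0504
```

```bash
python3 look.py 3; python3 go.py -234 29 58
```

```text
t 3.07 bay tcp mm [-233.7   15.3   57.8] F bay [ 2.4 -3.2  1.7] w 50.4 q [-0.36  0.4   1.97 -0.01  0.77  1.52]
world [ 0.513 -0.135  0.058] slide [-0.0006 -0.0274 -0.0004] rot [ 0.0025 -0.0013 -0.0002]
```

View pics/s3.png

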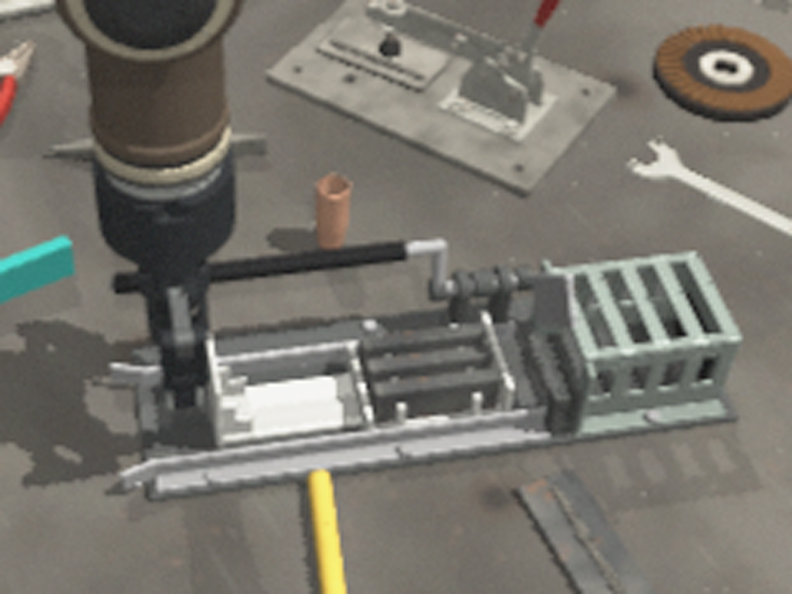

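View pics/t3.png

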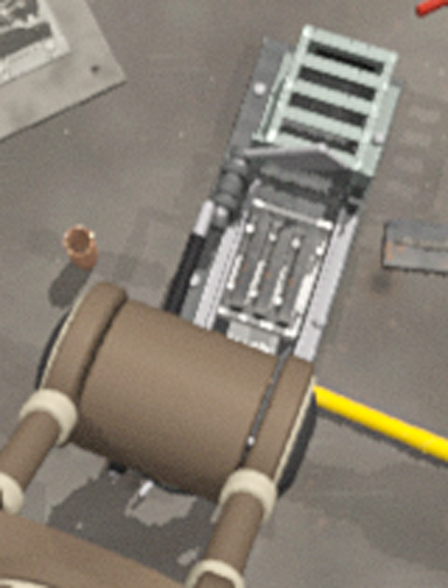

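```bash
cat > gq.py <<'E'
from h import *
import sys
b=np.load("bay.npy")[:3]
for q in np.arange(.6,1.5,.1):
    p=b2w(b,np.array([-80,54+34*np.sin(q-.62),42+34*np.cos(q-.62)])/1000)
    a=proj("scene",p);t=proj("top",p); print(round(q,1),((a-[190,120])*3.3).round(),((t-[200,85])*2.8).round())
E
python3 gq.py
```

```text
0.6 [409. 259.] [209. 235.]
0.7 [408. 255.] [205. 234.]
0.8 [407. 252.] [200. 233.]
0.9 [405. 249.] [196. 231.]
1.0 [404. 247.] [192. 230.]
1.1 [403. 245.] [188. 230.]
1.2 [402. 244.] [185. 229.]
1.3 [400. 243.] [181. 229.]
1.4 [399. 243.] [178. 228.]
```

Emit:
apply_moves(
  slide=[
    [0,-0.008,0],
    [0,-0.014,0],
    [0,-0.02,0],
    [0,-0.025,0],
    [0,-0.03,0],
    [0,-0.032,0],
    [0,-0.032,0],
    [0,-0.032,0],
  ],
  rotation=[
    [0,0,0],
    [0,0,0],
    [0,0,0],
    [0,0,0],
    [0,0,0],
    [0,0,0],
    [0,0,0],
    [0,0,0],
  ],
  jaw=[0.59,0.59,0.59,0.59,0.59,0.59,0.59,0.59],
)

```text
clock: 3.73
ee_pos: [0.5124, -0.1337, 0.0562]
orientation: [3.136, 0.001, -0.302]
force: [-1.0, -5.6, -2.7]
gripper_width: 0.0504
```

```bash
python3 look.py 4; python3 go.py -234 29 58
```

```text
t 3.83 bay tcp mm [-235.2   30.2   56.3] F bay [ 1.1 -5.1 -2.8] w 49.9 q [-0.33  0.4   1.97 -0.01  0.77  1.55]
world [ 0.513 -0.135  0.058] slide [ 0.0024  0.0024 -0.0035] rot [ 0.003   0.0003 -0.0004]
```

View pics/s4.png

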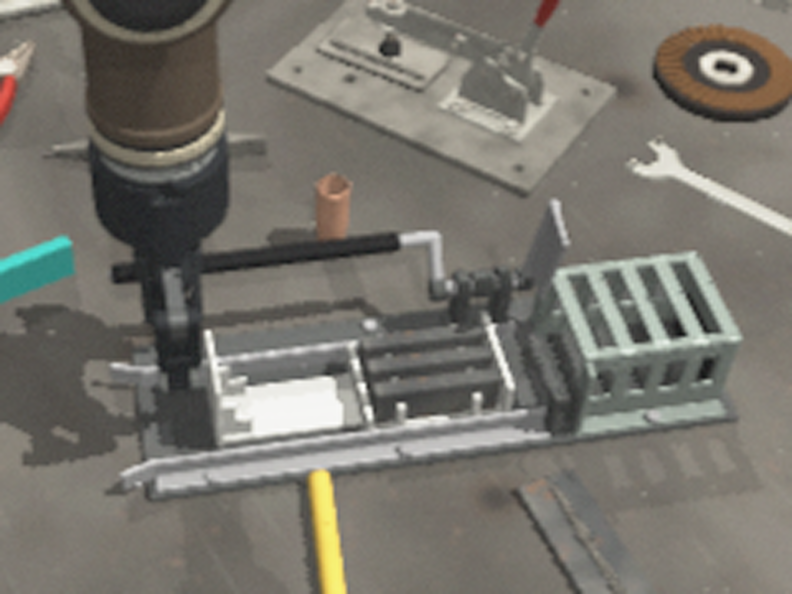

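View pics/t4.png

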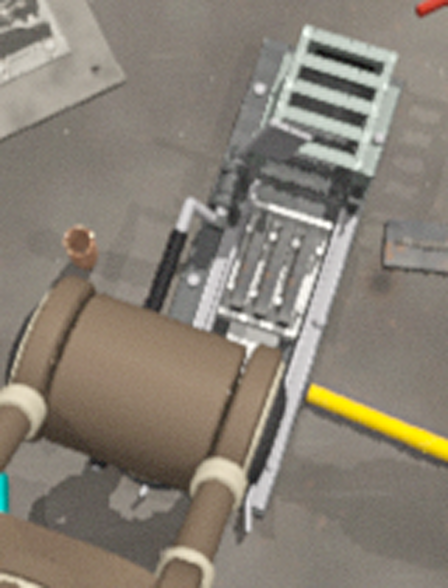

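Emit:
apply_moves(
  slide=[
    [0.012,0,-0.002],
    [0.024,0,-0.002],
    [0.036,0,-0.002],
    [0.048,0,-0.002],
    [0.06,0,-0.002],
    [0.072,0,-0.002],
    [0.082,0,-0.002],
    [0.09,0,-0.002],
  ],
  rotation=[
    [0,0,0],
    [0,0,0],
    [0,0,0],
    [0,0,0],
    [0,0,0],
    [0,0,0],
    [0,0,0],
    [0,0,0],
  ],
  jaw=[0.59,0.59,0.59,0.59,0.59,0.59,0.59,0.59],
)

```text
clock: 4.5
ee_pos: [0.5515, -0.1456, 0.0563]
orientation: [3.136, 0.011, -0.302]
force: [-7.6, -2.1, 4.4]
gripper_width: 0.0506
```

```bash
python3 look.py 5; python3 go.py -96 30 57
```

```text
t 4.6 bay tcp mm [-193.2   30.5   56.4] F bay [-4.4 -4.8  0.8] w 50.2 q [-0.33  0.47  1.87 -0.01  0.82  1.55]
world [ 0.645 -0.175  0.057] slide [ 0.1944  0.0007 -0.0029] rot [ 0.0026  0.0041 -0.0005]
```

View pics/s5.png

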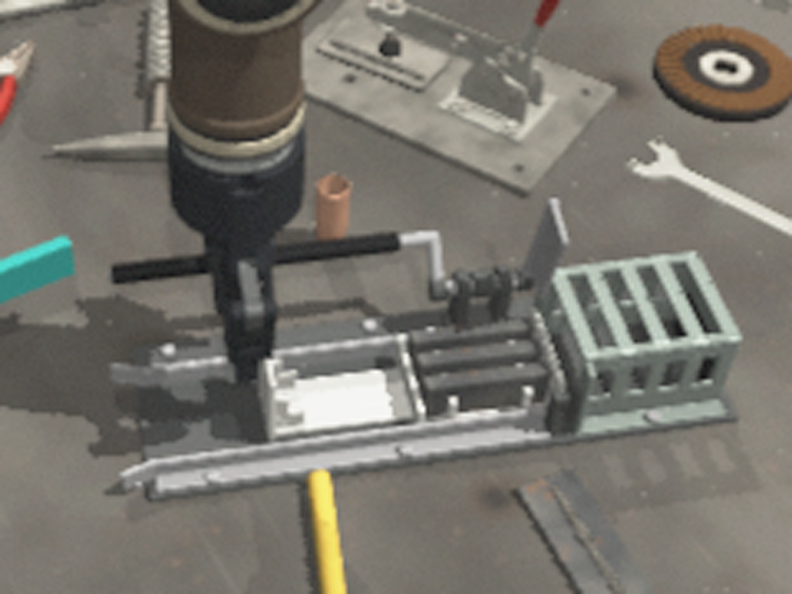

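View pics/t5.png

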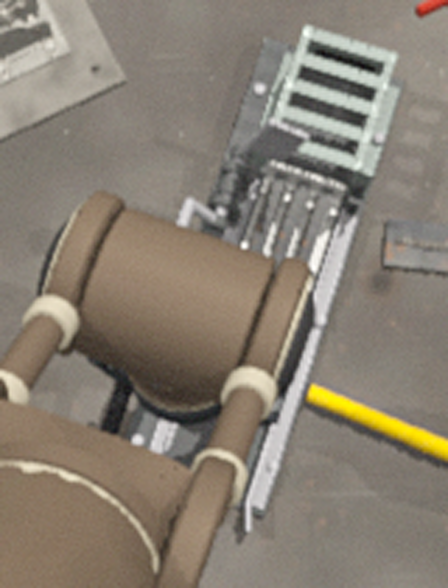

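Emit:
apply_moves(
  slide=[
    [0.012,0,-0.002],
    [0.024,0,-0.002],
    [0.036,0,-0.002],
    [0.048,0,-0.002],
    [0.06,0,-0.002],
    [0.072,0,-0.002],
    [0.084,0,-0.002],
    [0.094,0,-0.002],
  ],
  rotation=[
    [0,0,0],
    [0,0,0],
    [0,0,0],
    [0,0,0],
    [0,0,0],
    [0,0,0],
    [0,0,0],
    [0,0,0],
  ],
  jaw=[0.59,0.59,0.59,0.59,0.59,0.59,0.59,0.59],
)

```text
clock: 5.27
ee_pos: [0.5964, -0.1597, 0.0564]
orientation: [3.136, 0.011, -0.303]
force: [-6.1, -1.6, -1.9]
gripper_width: 0.0504
```

```bash
python3 look.py 6; python3 go.py -96 30 57
```

```text
t 5.37 bay tcp mm [-145.9   30.2   56.7] F bay [-2.6 -4.5 -1.9] w 50.7 q [-0.33  0.54  1.75 -0.01  0.86  1.55]
world [ 0.645 -0.175  0.057] slide [ 0.0997  0.0004 -0.0013] rot [ 0.0028  0.0038 -0.0004]
```

View pics/s6.png

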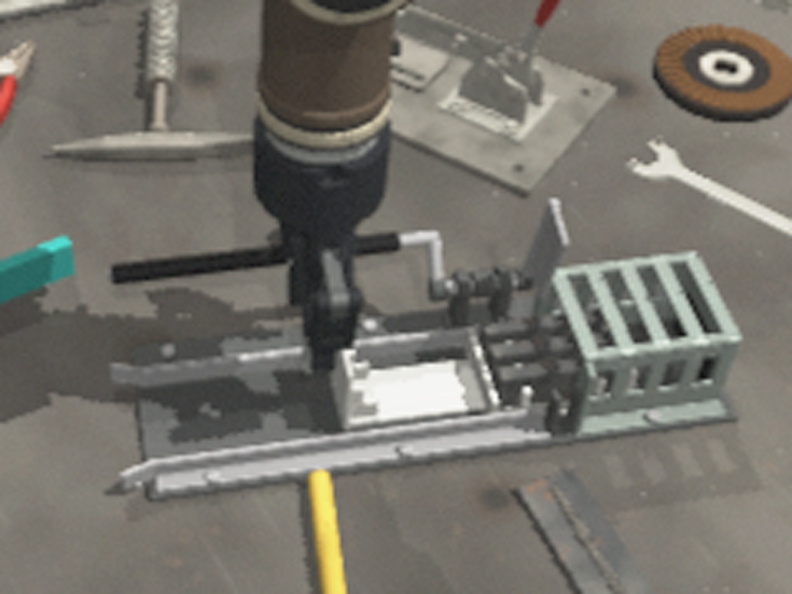

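Gate stays up (blade top at about (555,205)), the rack's front is under it and inside the cage. Continuing.

Emit:
apply_moves(
  slide=[
    [0.012,0,-0.001],
    [0.024,0,-0.001],
    [0.036,0,-0.001],
    [0.048,0,-0.001],
    [0.06,0,-0.001],
    [0.07,0,-0.001],
    [0.08,0,-0.001],
    [0.088,0,-0.001],
  ],
  rotation=[
    [0,0,0],
    [0,0,0],
    [0,0,0],
    [0,0,0],
    [0,0,0],
    [0,0,0],
    [0,0,0],
    [0,0,0],
  ],
  jaw=[0.59,0.59,0.59,0.59,0.59,0.59,0.59,0.59],
)

```text
clock: 6.03
ee_pos: [0.6384, -0.1729, 0.0568]
orientation: [3.136, 0.011, -0.303]
force: [-5.0, -2.4, -0.4]
gripper_width: 0.0506
```

```bash
python3 look.py 7; python3 go.py -96 30 57
```

```text
t 6.13 bay tcp mm [-102.2   30.1   57. ] F bay [-3.1 -4.3 -1.3] w 50.7 q [-0.33  0.6   1.64 -0.01  0.91  1.55]
world [ 0.645 -0.175  0.057] slide [ 0.0124  0.0002 -0.0002] rot [ 0.0028  0.0042 -0.0005]
```

View pics/s7.png

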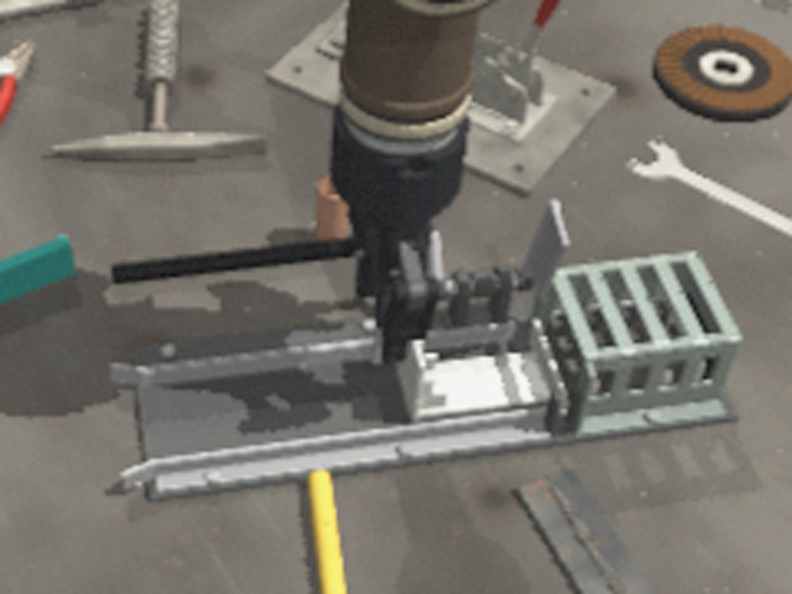

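View pics/t7.png

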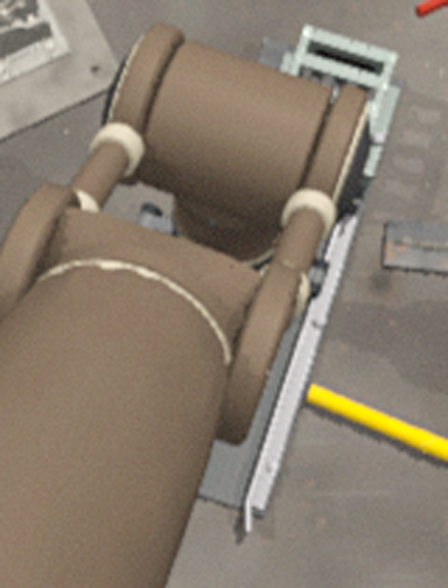

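Emit:
apply_moves(
  slide=[
    [0.004,0,0],
    [0.007,0,0],
    [0.01,0,0],
    [0.012,0,0],
    [0.013,0,0],
    [0.013,0,0],
    [0.013,0,0],
    [0.013,0,0],
  ],
  rotation=[
    [0,0,0],
    [0,0,0],
    [0,0,0],
    [0,0,0],
    [0,0,0],
    [0,0,0],
    [0,0,0],
    [0,0,0],
  ],
  jaw=[0.59,0.59,0.59,0.59,0.59,0.59,0.59,0.59],
)

```text
clock: 6.8
ee_pos: [0.6434, -0.1746, 0.057]
orientation: [3.136, 0.013, -0.303]
force: [-8.4, -2.4, 2.2]
gripper_width: 0.0502
```

```bash
python3 go.py -96 30 57
```

```text
t 6.8 bay tcp mm [-97.9  30.1  57. ] F bay [-7.3 -4.8  2.2] w 50.2 q [-0.33  0.61  1.62 -0.01  0.92  1.55]
world [ 0.645 -0.175  0.057] slide [ 0.0039  0.0001 -0.0001] rot [ 0.0027  0.0066 -0.0008]
```

Emit:
apply_moves(
  slide=[
    [0.003,0,0],
    [0.005,0,0],
    [0.007,0,0],
    [0.008,0,0],
    [0.008,0,0],
    [0.008,0,0],
    [0.008,0,0],
    [0.008,0,0],
  ],
  rotation=[
    [0,0,0],
    [0,0,0],
    [0,0,0],
    [0,0,0],
    [0,0,0],
    [0,0,0],
    [0,0,0],
    [0,0,0],
  ],
  jaw=[0.59,0.59,0.59,0.59,0.59,0.59,0.59,0.59],
)

```text
clock: 7.47
ee_pos: [0.6436, -0.1747, 0.0569]
orientation: [3.136, 0.023, -0.304]
force: [-17.0, 0.7, 9.2]
gripper_width: 0.0502
```

```bash
python3 look.py 8; python3 go.py -96 30 57
```

```text
t 7.57 bay tcp mm [-97.8  30.1  56.9] F bay [-15.6  -4.8   9.1] w 50.4 q [-0.33  0.62  1.61 -0.01  0.93  1.55]
world [ 0.645 -0.175  0.057] slide [ 0.0035  0.0001 -0.0002] rot [ 0.0028  0.0114 -0.001 ]
```

View pics/s8.png

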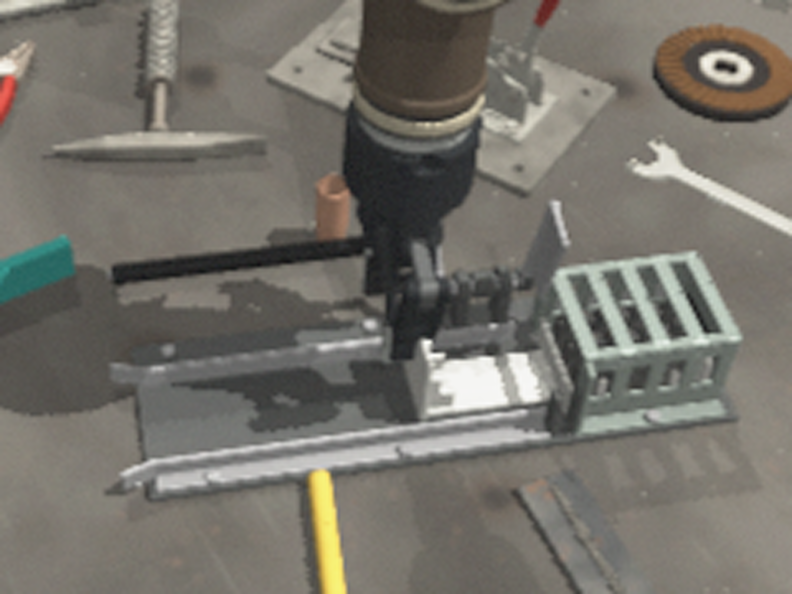

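Run:
```python
from h import *
b=np.load("bay.npy")[:3]
for X in(45,49,53):
  for p in((X-136,-25,63),(X-138,-25,63),(X-136,25,63),(X-46,-32,27),(X-46,-32,9)):
    print(X,p,((proj("scene",b2w(b,np.array(p)/1000))-[190,120])*3.3).round(1))
import cv2
im=cv2.imread("pics/s8.png")[300:440,380:620]; cv2.imwrite("pics/s8c.png",cv2.resize(im,None,fx=3.2,fy=3.2))
```

```text
45 (-91, -25, 63) [419.8 368.9]
45 (-93, -25, 63) [416.5 369.3]
45 (-91, 25, 63) [400.9 307.7]
45 (-1, -32, 27) [558.4 396.3]
45 (-1, -32, 9) [554.  414.1]
49 (-87, -25, 63) [426.3 368. ]
49 (-89, -25, 63) [423.  368.5]
49 (-87, 25, 63) [407.1 306.9]
49 (3, -32, 27) [564.6 395.5]
49 (3, -32, 9) [560.1 413.2]
53 (-83, -25, 63) [432.8 367.2]
53 (-85, -25, 63) [429.5 367.6]
53 (-83, 25, 63) [413.4 306.1]
53 (7, -32, 27) [570.7 394.6]
53 (7, -32, 9) [566.2 412.4]
```

View pics/s8c.png

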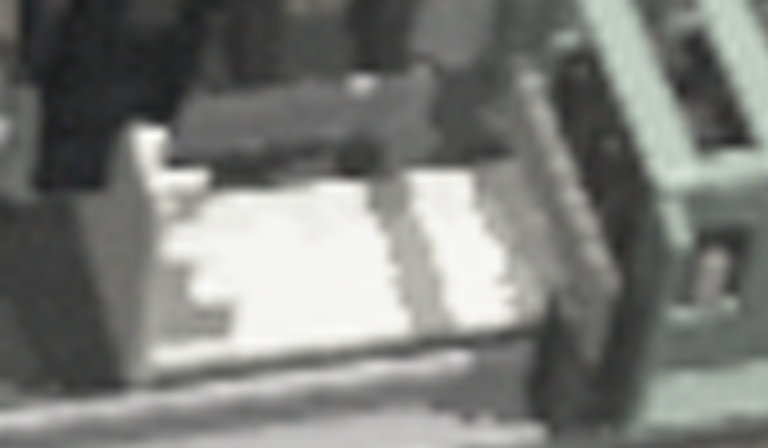

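Emit:
apply_moves(
  slide=[
    [-0.008,0,0],
    [-0.016,0,0],
    [-0.024,0,0],
    [-0.032,0,0],
    [-0.04,0,0],
    [-0.04,0,0],
    [-0.04,0,0],
    [-0.04,0,0],
  ],
  rotation=[
    [0,0,0],
    [0,0,0],
    [0,0,0],
    [0,0,0],
    [0,0,0],
    [0,0,0],
    [0,0,0],
    [0,0,0],
  ],
  jaw=[0.59,0.59,0.59,0.59,0.59,0.59,0.59,0.59],
)

```text
clock: 8.23
ee_pos: [0.6336, -0.1713, 0.0593]
orientation: [3.137, 0.0, -0.303]
force: [-0.4, -3.9, -0.5]
gripper_width: 0.0499
```

```bash
python3 look.py 9; python3 go.py -110 -32 57; python3 -c "
import cv2
im=cv2.imread('pics/s9.png')[280:440,350:620]; cv2.imwrite('pics/s9c.png',cv2.resize(im,None,fx=2.9,fy=2.9))"
```

```text
t 8.33 bay tcp mm [-108.3   30.4   59.2] F bay [ 1.2 -4.7  0.2] w 50.6 q [-0.33  0.59  1.66 -0.01  0.9   1.55]
world [ 0.613 -0.23   0.057] slide [-0.0032  0.1247  0.005 ] rot [ 0.0024  0.0001 -0.0008]
```

View pics/s9c.png

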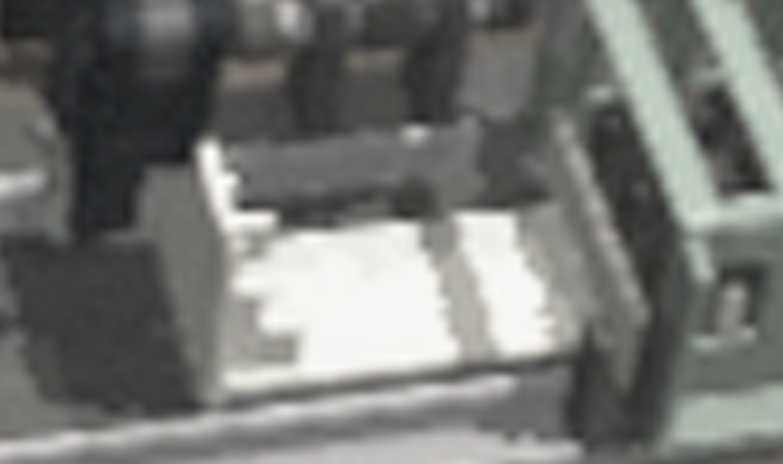

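Emit:
apply_moves(
  slide=[
    [0,0.012,0],
    [0,0.024,0],
    [0,0.036,0],
    [0,0.048,0],
    [0,0.06,0],
    [0,0.072,0],
    [0,0.084,0],
    [0,0.096,0],
  ],
  rotation=[
    [0,0,0],
    [0,0,0],
    [0,0,0],
    [0,0,0],
    [0,0,0],
    [0,0,0],
    [0,0,0],
    [0,0,0],
  ],
  jaw=[0.59,0.59,0.59,0.59,0.59,0.59,0.59,0.59],
)

```text
clock: 9.0
ee_pos: [0.6193, -0.2169, 0.0597]
orientation: [3.138, 0.0, -0.304]
force: [-0.2, 0.3, 1.3]
gripper_width: 0.0503
```

Emit:
apply_moves(
  slide=[
    [0,0.008,0],
    [0,0.016,0],
    [0,0.024,0],
    [0,0.028,0],
    [0,0.028,0],
    [0,0.028,0],
    [0,0.028,0],
    [0,0.028,0],
  ],
  rotation=[
    [0,0,0],
    [0,0,0],
    [0,0,0],
    [0,0,0],
    [0,0,0],
    [0,0,0],
    [0,0,0],
    [0,0,0],
  ],
  jaw=[0.59,0.59,0.59,0.59,0.59,0.59,0.59,0.59],
)

```text
clock: 9.67
ee_pos: [0.6153, -0.2296, 0.0598]
orientation: [3.138, -0.0, -0.303]
force: [-0.5, 0.2, -0.4]
gripper_width: 0.0507
```

```bash
python3 look.py 10; python3 go.py -110 -32 57
```

```text
t 9.77 bay tcp mm [-108.5  -30.9   59.8] F bay [ 0.4  0.  -0.5] w 50.3 q [-0.42  0.59  1.66 -0.    0.9   1.46]
world [ 0.613 -0.23   0.057] slide [-0.0031  0.0022  0.0055] rot [ 0.002   0.     -0.0008]
```

View pics/s10.png

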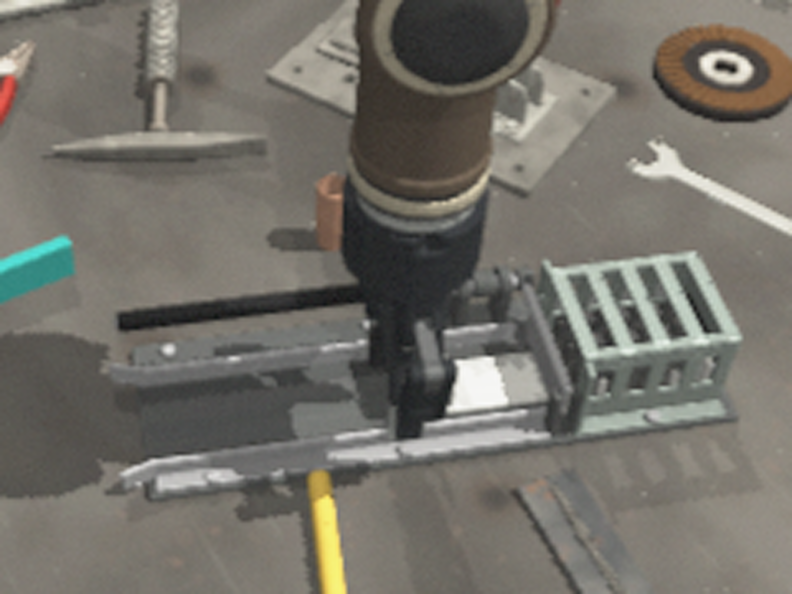

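Emit:
apply_moves(
  slide=[
    [0,0,-0.04],
    [0,0,-0.08],
    [0,0,-0.13],
    [0,0,-0.19],
    [0,0,-0.26],
    [-0.04,0.04,-0.32],
    [-0.1,0.1,-0.32],
    [-0.16,0.16,-0.32],
  ],
  rotation=[
    [0,0,0],
    [0,0,0],
    [0,0,0],
    [0,0,0],
    [0,0,0],
    [0,0,0],
    [0,0,0],
    [0,0,0],
  ],
  jaw=[0.59,0.59,0.59,0.59,0.59,0.59,0.59,0.59],
)

```text
clock: 10.43
ee_pos: [0.5181, -0.2821, 0.2238]
orientation: [3.135, -0.007, -0.3]
force: [-0.4, -0.7, -1.2]
gripper_width: 0.0503
```

Emit:
apply_moves(
  slide=[
    [-0.06,0.06,0],
    [-0.12,0.12,0],
    [-0.18,0.18,0],
    [-0.24,0.24,0],
    [-0.28,0.28,0],
    [-0.28,0.28,0],
    [-0.28,0.28,0],
    [-0.28,0.28,0],
  ],
  rotation=[
    [0,0,0],
    [0,0,0],
    [0,0,0],
    [0,0,0],
    [0,0,0],
    [0,0,0],
    [0,0,0],
    [0,0,0],
  ],
  jaw=[0.59,0.59,0.59,0.59,0.59,0.59,0.59,0.59],
)

```text
clock: 11.1
ee_pos: [0.3415, -0.3728, 0.2209]
orientation: [3.138, -0.001, -0.304]
force: [-0.1, -0.4, 1.0]
gripper_width: 0.0505
```

```bash
python3 look.py 11; python3 go.py
```

```text
t 11.2 bay tcp mm [-326.9 -248.3  220.8] F bay [ 0.6 -0.2 -0.7] w 50.6 q [-0.91  0.11  1.94 -0.    1.09  0.96]
```

View pics/s11.png

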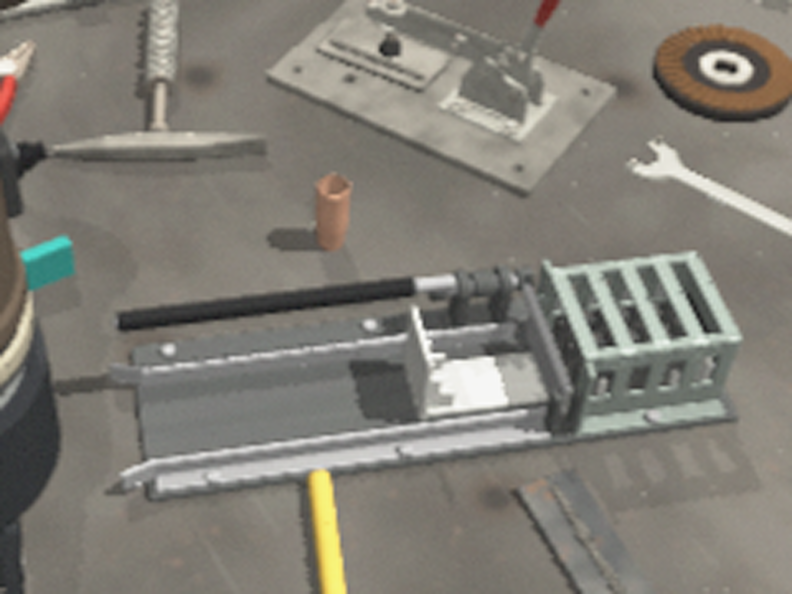

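View pics/t11.png

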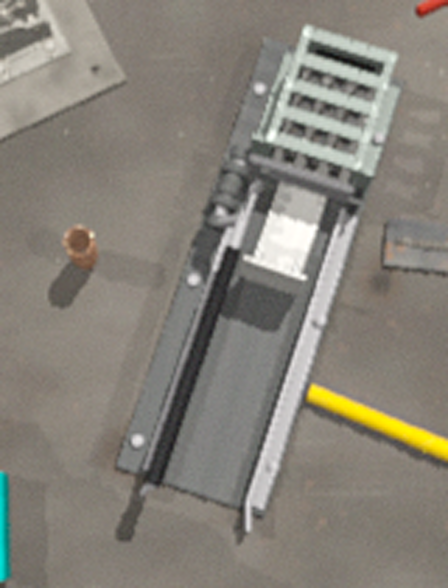

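Run:
```python
from h import *
b=np.load("bay.npy")[:3]
for X in(45,49,53):
  print(X,[((proj("top",b2w(b,np.array(p)/1000))-[200,85])*2.8).round(1) for p in((X-136,25,63),(X-136,-25,63))])
import cv2
im=cv2.imread('pics/t11.png')[120:300,180:380]; cv2.imwrite('pics/t11c.png',cv2.resize(im,None,fx=3.2,fy=3.2))
```

```text
45 [array([240.2, 264.8]), array([303.6, 285.6])]
49 [array([241.9, 259.9]), array([305.3, 280.6])]
53 [array([243.6, 255. ]), array([306.9, 275.7])]
```

View pics/t11c.png

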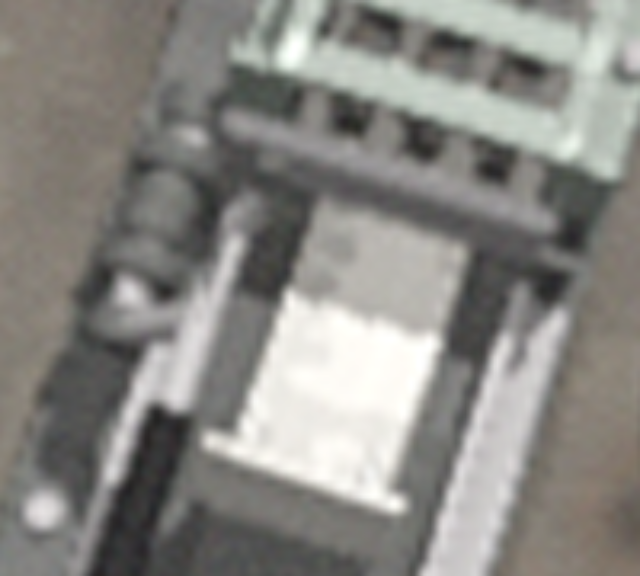

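```bash
python3 -c "
from plant import *
print(sign_off())"
```

```text
the job is handed in; nothing more can be done
None
```

I pressed the hold bar outward with the back of one finger until the gate stood at about 1.25 rad. With the gate held there, the other finger pushed the rack by its tail plate until the end stop held it: about 15 N with no further movement. I then backed off 10 mm, let the gate follow the finger shut, lifted clear and handed in at about 11 s.

- **Rack position:** the last pictures put the rack origin at about 52–53 mm past the gate plane (48.5 mm needed, 53 mm is home). This comes from the camera fit, which is good to about 2 mm.
- **Gate and bar:** both are back at their starting position in the pictures.
- **Coupons:** they show through the cage slats and appear to be standing in their slots, but the view was too coarse to measure them.
- **Bystanders:** the nozzle, marker and spare coupon look unmoved.
- **Hand:** the tool is well clear, with force readings only at sensor noise.

No check failed or disagreed. I dropped one point on the cage roof from the first pose fit, because the cage slopes and does not match the box size given. The remaining points then agreed to within about 2 pixels.

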